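Lid a tube rack and hold it in the scanner's corner

TASK

Get the tube rack on the flatbed scanner scanned: pressing the red spring buttons in the scanner's fences starts the scan, which must be dark, so first fit the blue lid on the rack and press it down until it sits level and fully home on the rack's shoulder. Then push the closed rack, flat on the bed, into the corner of the two fences until it is square to them with all three buttons pressed fully in, and finish while holding it there with the gripper, because the springs push it out again. Do not tip the rack, and leave the orange-capped bottle and the glass beaker alone.

Things in the scene. Friction and masses are not known exactly. Their poses are not given: they have to be found in the camera images.
- scanner: Fixed low white flatbed scanner with a slippery flat glass top (the bed; friction 0.25), 200 (its x) x 240 (its y) x 40 mm high. Origin: centre of its underside, on the worktop; x points away from the robot, y to the left, z up (it may be turned some degrees). Two aluminium fences, 12 mm high above the bed, 14 mm thick, bound its far-left corner; their red buttons stand 5 mm out.
- corner (a point): Point on the bed's surface, 40 mm above the worktop, where the planes of the fences' inner faces meet; axes as the scanner's. The back fence lies at +x of it, in two 24 mm pieces centred 13 and 101 mm from it towards -y, with a 64 mm gap between that leaves room for a finger. The side fence lies at +y of it, 44 mm long, centred 31 mm from it towards -x.
- home (a point): Where the rack's centre (point rack_mid) belongs when fully home: 18 mm above the bed, 31 mm in front of the back fence, 55 mm from the side fence; axes as the scanner's, the rack's long sides along y. Mind the room: a fixed beige heater, 180 mm high, stands between the scanner and the lid, and a shelf hangs over the worktop beyond x = 0.65 m, its underside 0.44 m up.
- rack_mid (a point): Centre of the loose white tube rack (0.3 to 0.55 kg) without lid, 18 mm above its underside; x along its short side, y along its long side, z up. It stands on the bed. 62 x 110 mm, alike after half a turn. Straight walls up to a shoulder at 24 mm; above that, set back 3.8 mm, a tapering collar with a rubber lip, top at 36 mm; tube caps up to 37 mm. With the lid: flush walls, 43 mm high.
- lid_mid (a point): Centre of the loose dark-blue lid (50 g), 62 x 110 x 19 mm, 9.5 mm above its rim; axes as the rack's. It lies rim down on the worktop right of the scanner. Inside 57 x 105 x 16 mm: it fits over the collar either way round, 1.3 mm spare a side at the foot, 3 mm at the top. The lip stops it about 5 mm short; 10 to 15 N down on its middle seats it, centre 15.5 mm above the rack's.
- button_back_left (a joint): Red spring button, 7 mm across, 6.5 mm above the bed, in the left piece of the back fence: 0 m standing out, 0.005 m flush with the fence; needs 1.5 N to start and 3 N when flush.
- button_back_right (a joint): The same in the right piece of the back fence.
- button_side (a joint): The same kind in the middle of the side fence, pressed towards the scanner's +y; 2.2 N to start, 4.5 N when flush.
- orange_bottle: Loose white bottle with an orange cap, 69 mm across, 144 mm high, at the left edge of the work; origin under its centre. Leave alone.
- beaker: Loose glass beaker, 51 mm across, 58 mm high, at the right; origin under its centre. Leave alone.

How it is judged:
By the outcome, as a careful person would: the job done as asked, in the order asked, and still so for the second after the job is handed in, while the arm keeps its last pose, push and grip.
It also fails if it takes over 70 s, if anything falls off the work surface, if the arm or the gripper's body presses on something with over 40 N, if the wrist force passes 120 N, or if a joint passes its speed limit or range.

ROBOT

A 6-joint arm with a two-finger parallel gripper is mounted at the origin on a cart in front of the work surface, level with it; the furniture and walls round the work are solid. World frame = base frame: x ahead of the robot, y to its left, z up, the work surface at z = 0. Lengths are in m, angles in rad, forces in N, time in s.
With the tool pointing down it reaches from about 0.4 to 0.825 m from the base axis. Payload 7 kg.
Tool frame: the origin (TCP) lies midway between the tips of the shut fingers; the grasp point (between the pads) lies arm.hold_point_z behind it (arm.hold_point_z is the distance from the TCP to the grasp point, in m); z points along the fingers, y is the line along which they close (so a half turn about z gives the same grasp; the last joint's range is limited). The gripper opens to 88 mm and grips with 3 to 60 N. Pads are 19 mm wide; open, the fingers measure 130 mm over their backs; the gripper's body (78 mm by 193 mm) begins 47 mm behind the grasp point.
Start: joints at [1.415, 0.359, 0.012, 0, -1.224, -0.288], TCP at [0.29, 0.61, 0.227] pointing down, gripper open.
Joint ranges: [-3.07, 3.07], [-1.43, 2.12], [-1.02, 1.25], [-3.03, 1.67], [-3.05, -0], [-3.03, 3.03]. Speed limits (rad/s): [2.39, 2.39, 3.01, 3.14, 3.14, 3.14].

INTERFACE

Orientations are given as [roll, pitch, yaw] about the fixed x, y, z axes, in that order (R = Rz(yaw) Ry(pitch) Rx(roll)).
In Python, from station import arm gives the robot as it stands.
- The arm moves only by the shell command python3 -m crank 'ROWS' [OPENING] [FORCE]. ROWS is JSON, a list that holds one entry, the list of rows, each a list of 4 numbers: the shift along the tool's x, y, z in units of 25 mm (1.0 is 25 mm), then the turn about the tool's z in units of 5 degrees (1.0 is 5 degrees). A call has 1 to 12 rows; each row is the pose to reach, as a shift and turn from the pose commanded when the call began, along the tool's axes at that moment; what a row does not reach only later rows make up. A row lasts 1/8 s, in which the tool goes at most 62.5 mm and 10.7 degrees, less where a joint would pass 70% of its speed; a pose out of reach is approached as far as the arm can. A call with a gripper value outside its range is refused whole. OPENING is the closure, from 0 (fully open) to 1 (shut), set as the call begins (- or left out, the last holds). The fingers move at their own pace and stop on an object; FORCE is the grip in N (left out, the last holds). Time passes only in rows, so rows that repeat a pose let the fingers close. It gives the time, the measured TCP pose, the force, the opening and the grip force at its end, in the units of the state.
- arm.get_state(): the state, without advancing time (a new reading comes with each control period).
- arm.grab_frame(name): name is "side" or "top" or "wrist"; returns (picture, depth): 420x560x3 uint8, red, green, blue; 420x560 float32, m along the optical axis (not along the pixel's ray), 0 where there is no reading.
- arm.get_calibration(name): a dict with "mtx" (3x3 intrinsics, pixels), "R" (3x3) and "t" (3): a world point X has camera coordinates R X + t; the wrist camera has in their place "mount" (4x4, takes a point from camera to tool coordinates, whose origin is the TCP and whose axes are the flange's). Camera axes: x right, y down, z forward; pixel columns grow to the right and rows downward; lengths in m; the calibration is good to about 2 mm. A picture is of the moment at which its call begins: read the wrist's pose just before it. get_calibration takes no time and is no camera call.
- arm.job_done(): hands the job in; it is judged then, once.
Trained networks look in the newest picture that a camera, given by its name, has taken for a name from the list of things; names that differ only in an ending like _2 or _b are one class to them, and where a whole thing is asked for, a point or a joint stands for the part that bears it (a point fixed in the world has none). Each returns a list of dicts, best first, with "score" (0 to 1); they miss things now and then, are a little off and sometimes report something else, mostly with a low value. They report only what shows in the picture. A call takes as long as a camera call.
- arm.recognise(thing, camera): "extent" ([left, top, width, height] in pixels, round what is visible of it).
- arm.trace(thing, camera): "mask" (420x560 bool, what is visible of it) and "extent" ([left, top, width, height] in pixels, round what is visible of it).
The state is a dict: "t": time; "q": joint angles; "qd": joint speeds; "joint_efforts": joint torques, N m; "eef_pos": TCP position; "ee_rot": TCP orientation; "force": force on the tool from outside, world axes, zero at the start; "moment": the same for the moment, N m; "width": finger opening in m; "gripper_force": force on a finger pad.
Only numpy, scipy, OpenCV 4.12 (cv2) and the standard library are available. Lean on these libraries where they do the work, as an engineer would, in place of code of your own. Each camera call takes 0.05 s, during which the arm holds its last target. There are 200 camera calls.

## Working session

There is one attempt and no reset: what is moved stays moved. The work goes in short steps, Python scripts to look and compute and a shell command to move; the robot and the scene stay as the last step left them, time stands still between calls to the robot, and variables do not carry over. Pictures are saved under pics/ and viewed, at most 10 in all, crops included, and the job is handed in when it is done.

```bash
ls; mkdir -p pics; cat > h.py <<'E'
import numpy as np, cv2
from station import arm
from scipy.spatial.transform import Rotation as Rn
def cloud(cam, depth, T=None):
    c=arm.get_calibration(cam); K=np.array(c["mtx"])
    v,u=np.mgrid[0:420,0:560]
    P=np.stack([(u-K[0,2])/K[0,0]*depth,(v-K[1,2])/K[1,1]*depth,depth],-1)
    if cam=="wrist":
        M=np.array(c["mount"]); P=P@M[:3,:3].T+M[:3,3]
        p,R=T; return P@R.T+p
    return (P-np.array(c["t"]))@np.array(c["R"])
def pose():
    s=arm.get_state(); return np.array(s["eef_pos"]),Rn.from_euler('xyz',s["ee_rot"]).as_matrix()
def look(cam):
    T=pose(); im,d=arm.grab_frame(cam); return im,cloud(cam,d,T),d
E
python3 - <<'E'
from h import *
s=arm.get_state(); print({k:np.round(v,4) for k,v in s.items()}, arm.hold_point_z)
ims=[]
for cam in("top","side"):
    im,P,d=look(cam); ims.append(im); np.savez(f"{cam}.npz",im=im,P=P,d=d)
    for n in("rack_mid","lid_mid","scanner","orange_bottle","beaker","button_side"):
        for r in arm.trace(n,cam)[:1]:
            m=r["mask"]&(d>0); q=P[m]
            print(cam,n,round(r["score"],2),r["extent"],m.sum(),np.round(np.median(q,0),3) if m.sum() else '',np.round(np.percentile(q,[2,98],axis=0),3).tolist() if m.sum() else '')
    cv2.imwrite(f"pics/{cam}0.png",im[...,::-1])
E
```

```text
pics
{'t': np.float64(0.0), 'q': array([ 1.4151e+00,  3.5940e-01,  1.1100e-02, -3.0000e-04, -1.2241e+00,
       -2.8810e-01]), 'qd': array([-0.0026, -0.0008, -0.0001, -0.001 , -0.0005,  0.0005]), 'joint_efforts': array([-2.00000e-03, -5.82716e+01,  2.93055e+01,  6.99690e+00,
        7.00000e-03, -2.00000e-04]), 'eef_pos': array([0.2896, 0.6092, 0.2256]), 'ee_rot': array([ 3.1399e+00, -2.0000e-04, -4.4390e-01]), 'force': array([-0.0004, -0.192 ,  0.094 ]), 'moment': array([-0.0111,  0.006 ,  0.0355]), 'gripper_force': np.float64(0.0), 'width': np.float64(0.0874)} 0.0188
top rack_mid 0.8 [180.9, 216.3, 34.6, 21.5] 592 [0.402 0.268 0.072] [[0.371, 0.216, 0.057], [0.436, 0.32, 0.082]]
top lid_mid 0.8 [369.9, 212.5, 35.3, 20.9] 599 [ 0.454 -0.367  0.019] [[0.425, -0.422, 0.005], [0.485, -0.315, 0.026]]
top scanner 0.75 [161.7, 133.4, 77.6, 120.5] 3615 [0.439 0.262 0.04 ] [[0.326, 0.151, 0.003], [0.532, 0.388, 0.053]]
top orange_bottle 0.84 [88.0, 193.8, 36.0, 27.4] 541 [0.45  0.567 0.103] [[0.424, 0.548, 0.015], [0.485, 0.598, 0.148]]
top beaker 0.77 [435.9, 217.5, 19.1, 14.7] 201 [ 0.451 -0.577  0.028] [[0.431, -0.603, 0.001], [0.475, -0.557, 0.035]]
side rack_mid 0.8 [250.7, 160.5, 16.3, 21.0] 251 [0.405 0.25  0.071] [[0.37, 0.21, 0.042], [0.439, 0.319, 0.081]]
side lid_mid 0.71 [273.4, 278.6, 12.9, 28.6] 419 [ 0.458 -0.376  0.019] [[0.428, -0.425, 0.007], [0.487, -0.317, 0.027]]
side orange_bottle 0.81 [255.6, 110.4, 17.6, 30.1] 369 [0.457 0.564 0.069] [[0.42, 0.543, -0.004], [0.499, 0.737, 0.147]]
side beaker 0.52 [277.0, 338.7, 9.8, 12.1] 160 [ 0.455 -0.586  0.027] [[0.434, -0.606, 0.007], [0.476, -0.56, 0.036]]
```

View pics/top0.png

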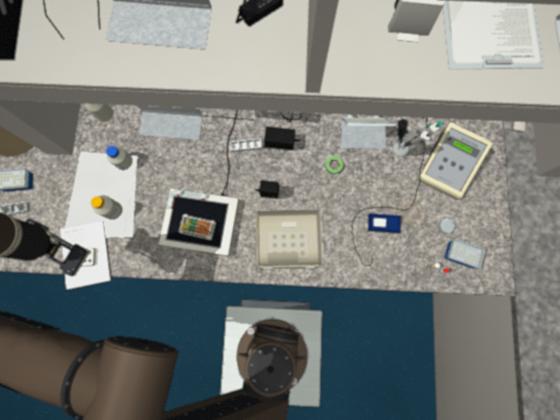

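View pics/side0.png

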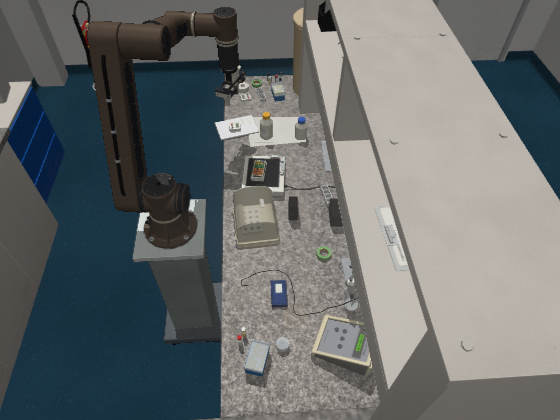

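Top view: scanner about (200,222), rack on it at (198,227), heater (288,238), lid (384,222), beaker (447,226), bottle (103,205). These agree with the measured positions. Next I work out a move to a viewpoint over the scanner.

```bash
cat >> h.py <<'E'
def plan(target, yaw_deg):
    "shift in tool units (25mm) and turn (5deg) from the present measured pose"
    p,R=pose(); s=R.T@(np.array(target)-p)/0.025
    y=np.degrees(np.arctan2(R[1,0],R[0,0])); dy=(yaw_deg-y+180)%360-180
    print("rows",np.round(s,2),round(-dy/5,2),"n",max(np.linalg.norm(s)/2.5,abs(dy)/10.7))
E
python3 - <<'E'
from h import *
print(np.round(arm.get_calibration("wrist")["mount"],3).tolist())
plan([0.42,0.22,0.36],-90)
z=np.load("top.npz");P=z["P"];m=(P[...,2]>0.1)&(abs(P[...,1])<0.2)&(P[...,0]<0.6)&(P[...,0]>.3)&(P[...,2]<.3)
print(np.round(np.percentile(P[m],[1,50,99],axis=0),3))
E
```

```text
[[0.0, -0.966, -0.26, 0.07], [1.0, 0.0, -0.001, -0.001], [0.001, -0.26, 0.966, -0.158], [0.0, 0.0, 0.0, 1.0]]
rows [11.39 11.84 -5.34] 12.91 n 6.909957194161639
[[ 0.301 -0.137  0.137]
 [ 0.375 -0.041  0.17 ]
 [ 0.461  0.06   0.179]]
```

```bash
python3 -m crank '[[[0,0,-3,0],[3,3,-5.4,2],[5,5,-5.4,4],[7.5,7.5,-5.4,6],[9.5,9.5,-5.4,8],[11.4,11.8,-5.4,10],[11.4,11.8,-5.4,12],[11.4,11.8,-5.4,13],[11.4,11.8,-5.4,13],[11.4,11.8,-5.4,13],[11.4,11.8,-5.4,13]]]' 0
python3 - <<'E'
from h import *
im,P,d=look("wrist"); np.savez("w1.npz",im=im,P=P,d=d); cv2.imwrite("pics/w1.png",im[...,::-1])
for n in("rack_mid","scanner","button_side","button_back_left"):
    for r in arm.trace(n,"wrist")[:3]:
        m=r["mask"]&(d>0); q=P[m]; print(n,round(r["score"],2),r["extent"],m.sum(),np.round(np.median(q,0),4) if m.sum() else '')
E
```

```text
t: 2.08
eef_pos: [0.4204, 0.2216, 0.3614]
ee_rot: [3.141, -0.0, -1.577]
force: [-0.5, 0.9, 0.6]
width: 0.0876
gripper_force: 0.0
rack_mid 0.84 [263.6, 166.0, 49.6, 77.2] 2871 [0.4067 0.2656 0.073 ]
scanner 0.75 [0.0, 117.8, 346.2, 150.4] 14921 [0.4498 0.2436 0.0405]
```

View pics/w1.png

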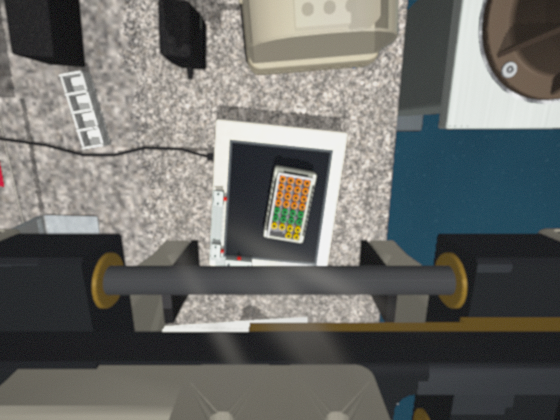

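The wrist view shows the scanner with its fences at the left (218,190–250) and bottom (238,260). Red buttons are at (225,198) and (240,258), and the rack at (290,205) is turned a few degrees. I'll shift so the whole corner shows.

```bash
python3 -m crank '[[[-2,0,1,0],[-3.4,0,2.4,0],[-3.4,0,2.4,0],[-3.4,0,2.4,0]]]' 
cat > meas.py <<'E'
from h import *
import sys
def rect(q):
    (c,s,a)=cv2.minAreaRect((q[:,:2]*1000).astype(np.float32)); 
    if s[0]>s[1]: s=s[::-1]; a-=90
    a=(a+90)%180-90; return np.round(c,1),np.round(s,1),round(a,2)
if __name__=="__main__":
    nm=sys.argv[1]; im,P,d=look("wrist"); np.savez(nm+".npz",im=im,P=P,d=d); cv2.imwrite(f"pics/{nm}.png",im[...,::-1])
    r=arm.trace("rack_mid","wrist")[0]; m=r["mask"]&(d>0)
    for lo in(.06,.07):
        q=P[m&(P[...,2]>lo)]; print("rack",lo,rect(q),np.round(np.median(q,0),4),np.round(np.percentile(q[:,2],[5,95]),4))
    s=arm.trace("scanner","wrist")
    if s:
        ms=s[0]["mask"]&(d>0)&~r["mask"]; q=P[ms&(P[...,2]>.03)&(P[...,2]<.06)]; print("scanner",rect(q),np.round(np.median(q,0),4))
        f=P[(P[...,2]>.047)&(P[...,2]<.057)&ms]; print("fence",len(f),np.round(f.min(0),3),np.round(f.max(0),3))
    hsv=cv2.cvtColor(im,cv2.COLOR_RGB2HSV); red=((hsv[...,0]<6)|(hsv[...,0]>174))&(hsv[...,1]>150)&(hsv[...,2]>80)&(P[...,2]<.06)&(P[...,2]>.035)&~cv2.dilate(r["mask"].astype(np.uint8),np.ones((5,5))).astype(bool)
    n,l,st,c=cv2.connectedComponentsWithStats(red.astype(np.uint8))
    for i in range(1,n):
        if st[i,4]>3: print("red",c[i].round(),st[i,4],np.round(np.median(P[l==i],0),4))
E
python3 meas.py w2
```

```text
t: 2.82
eef_pos: [0.4213, 0.3059, 0.3019]
ee_rot: [-3.141, -0.001, -1.577]
force: [1.0, 0.3, -0.1]
width: 0.0878
gripper_force: 0.0
rack 0.06 (array([406.9, 271.9]), array([ 62. , 110.1]), -10.33) [0.4072 0.2682 0.0725] [0.0638 0.078 ]
rack 0.07 (array([407. , 271.6]), array([ 56.6, 104.8]), -10.34) [0.406  0.2669 0.0767] [0.0714 0.0783]
scanner (array([429.9, 272.1]), array([200.3, 240.1]), -6.25) [0.4456 0.2525 0.0405]
fence 790 [0.468 0.249 0.047] [0.532 0.381 0.055]
red [215. 146.] 13 [0.5052 0.2633 0.049 ]
red [212. 210.] 7 [0.5144 0.3508 0.0494]
red [232. 219.] 15 [0.4876 0.3636 0.0494]
```

View pics/w2.png

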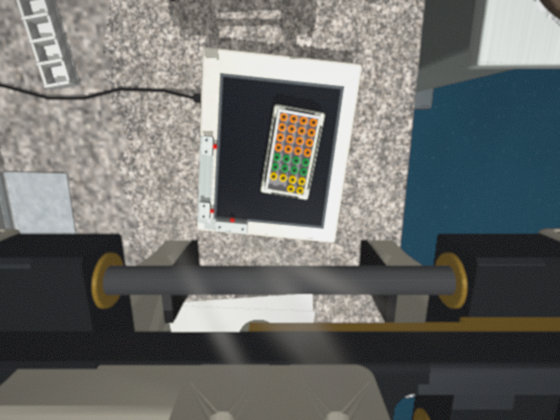

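The rack centre is (407,272) mm with yaw about −10.3°, and the scanner yaw is about −6.2°. The three buttons agree on a corner at (518.5,363.2), which puts home at (482,312). Now to the lid.

```bash
python3 -m crank '[[[0,0,-1.6,0],[2.5,-1.2,-1.6,0],[5,-1.2,-1.6,0],[7.5,-1.2,-1.6,0],[10,-1.2,-1.6,0],[12.5,-1.2,-1.6,0],[15,-1.2,-1.6,0],[17.5,-1.2,-1.6,0],[20,-1.2,-1.6,0],[22.5,-1.2,0,0],[25,-1.2,2,0],[25.4,-1.2,2,0]]]' >/dev/null
python3 -m crank '[[[0,0,0,0],[0,0,0,0],[0,0,0,0]]]'
python3 - <<'E'
from meas import *
im,P,d=look("wrist"); cv2.imwrite("pics/w3.png",im[...,::-1])
r=arm.trace("lid_mid","wrist")[0]; m=r["mask"]&(d>0)
print(r["score"],r["extent"])
for lo in(.005,.012): 
    q=P[m&(P[...,2]>lo)&(P[...,2]<.03)]; print(rect(q),np.round(np.median(q,0),4),np.percentile(q[:,2],[5,95]))
q=P[m]; q=q[np.median(q[:,2])-q[:,2]<.004]; ctr=rect(q)[0]/1000; print(ctr)
E
```

```text
t: 4.85
eef_pos: [0.4469, -0.329, 0.253]
ee_rot: [-3.139, -0.001, -1.577]
force: [0.5, 0.2, 0.9]
width: 0.0875
gripper_force: 0.0
0.9 [246.4, 103.1, 53.1, 87.7]
(array([ 457.6, -368.4]), array([ 62.2, 109.8]), -1.11) [ 0.4576 -0.3712  0.0194] [0.01800915 0.02072277]
(array([ 457.6, -368.4]), array([ 62.2, 109.8]), -1.11) [ 0.4576 -0.3712  0.0194] [0.01800915 0.02072277]
[ 0.4577 -0.3684]
```

View pics/w3.png

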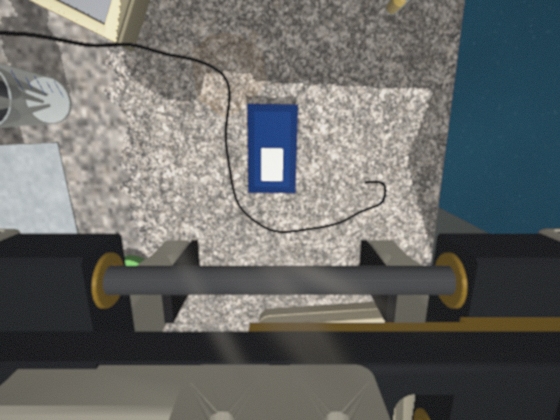

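The lid is at (272,148) px, centre (457.6,−368.4) mm, yaw −1.1°, with a cable at its left near (230,150). I'll check how high the cable stands before going down.

```bash
python3 - <<'E'
from meas import *
im,P,d=look("wrist")
g=im.sum(2)
for v in(120,140,155,170): 
    u=215+np.argmin(g[v,215:245]); print(v,u,np.round(P[v,u],4),np.round(P[v,u+8],4),np.round(P[v,u-8],4))
plan([.4576,-.3684,.06],-91.1); plan([.4576,-.3684,.005],-91.1)
E
```

```text
120 226 [ 0.5147 -0.4037  0.0037] [ 0.5049 -0.4037  0.0014] [ 0.5253 -0.4038  0.0007]
140 225 [ 0.517  -0.3791  0.0049] [ 0.5073 -0.3788  0.0008] [ 0.5278 -0.379   0.0017]
155 227 [ 0.5151 -0.3602  0.0065] [ 0.5056 -0.3596  0.0007] [ 0.5262 -0.3599  0.0023]
170 230 [ 0.512  -0.3409  0.0071] [ 5.025e-01 -3.399e-01  5.000e-04] [ 0.5237 -0.34    0.0006]
rows [ 1.58 -0.42  7.7 ] 0.15 n 3.1500830416847347
rows [ 1.58 -0.42  9.9 ] 0.15 n 4.014967602398812
```

```bash
python3 -m crank '[[[1.58,-0.34,2,0.15],[1.58,-0.34,4,0.15],[1.58,-0.34,6,0.15],[1.58,-0.34,7.7,0.15],[1.58,-0.34,7.7,0.15],[1.58,-0.34,7.7,0.15],[1.58,-0.34,7.7,0.15]]]' 0.18 15
python3 - <<'E'
from h import *
plan([.4556,-.3684,.006],-91.1)
E
```

```text
t: 5.88
eef_pos: [0.4562, -0.3695, 0.0614]
ee_rot: [-3.138, -0.002, -1.591]
force: [0.2, -0.6, 0.0]
width: 0.0721
gripper_force: 0.0
rows [-0.05  0.03  2.22] -0.01 n 0.8874135060288127
```

```bash
python3 -m crank '[[[0,0,0.8,0],[0,0,1.5,0],[0,0,2.2,0],[0,0,2.2,0],[0,0,2.2,0]]]'
python3 -m crank '[[[0,0,0,0],[0,0,0,0],[0,0,0,0],[0,0,0,0],[0,0,0,0],[0,0,0,0]]]' 1 15
```

```text
t: 6.5
eef_pos: [0.4556, -0.3694, 0.0055]
ee_rot: [-3.14, -0.001, -1.591]
force: [0.3, 0.0, 0.1]
width: 0.0717
gripper_force: 0.0
t: 7.25
eef_pos: [0.4553, -0.3693, 0.0051]
ee_rot: [-3.14, -0.001, -1.591]
force: [-0.8, 1.3, 6.0]
width: 0.0622
gripper_force: 15.0
```

```bash
python3 -m crank '[[[0,0,-0.5,0],[0,0,-2.5,0],[0,0,-5,0],[0,0,-7.5,0],[0,0,-10,0],[0,0,-10.6,0],[-2,0,-10.6,0],[-4,0,-10.6,0],[-6,0,-10.6,0],[-6,0,-10.6,0]]]'
python3 - <<'E'
from h import *
plan([.4068,.2709,.27],-100.3)
E
```

```text
t: 8.5
eef_pos: [0.4573, -0.2164, 0.2693]
ee_rot: [-3.141, 0.001, -1.588]
force: [0.2, -0.8, -0.8]
width: 0.0618
gripper_force: 15.0
rows [-19.46   2.35  -0.02] 1.87 n 7.838647331755141
```

```bash
python3 -m crank '[[[-2.5,0.3,0,0.2],[-5,0.6,0,0.4],[-7.5,0.9,0,0.7],[-10,1.2,0,1],[-12.5,1.5,0,1.3],[-15,1.8,0,1.5],[-17.5,2.1,0,1.8],[-20,2.4,0,1.87],[-20.9,2.4,0,1.87],[-20.9,2.4,0,1.87],[-20.9,2.4,0,1.87],[-20.9,2.4,0,1.87]]]'
python3 meas.py w4
python3 - <<'E'
from h import *
plan([.4068,.2709,.13],-100.3)
E
```

```text
t: 10.0
eef_pos: [0.4088, 0.3033, 0.2692]
ee_rot: [-3.142, 0.0, -1.756]
force: [0.9, -0.1, -1.4]
width: 0.0614
gripper_force: 15.0
rack 0.06 (array([401.5, 242.9]), array([49.9, 62.2]), 79.52) [0.4013 0.2422 0.0723] [0.0635 0.078 ]
rack 0.07 (array([401.5, 243.3]), array([47.6, 56.5]), 79.2) [0.4016 0.2423 0.0768] [0.0715 0.0784]
scanner (array([428.7, 262. ]), array([200.2, 220.3]), -6.03) [0.4482 0.2067 0.0404]
fence 467 [0.504 0.25  0.047] [0.532 0.358 0.055]
red [195. 164.] 14 [0.5054 0.2632 0.0494]
red [205. 232.] 13 [0.5147 0.3504 0.0497]
rows [ 1.31 -0.16  5.58] -0.06 n 2.2919040542971767
```

View pics/w4.png

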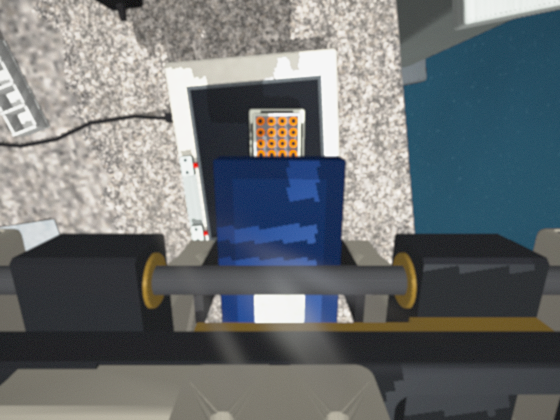

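The lid is held squarely in the gripper at (280,230) px, and the visible half of the rack at (278,135) matches the earlier pose. I'll measure the lid's pose in the hand.

```bash
python3 - <<'E'
from meas import *
z=np.load("w4.npz");P=z["P"];im=z["im"];hsv=cv2.cvtColor(im,cv2.COLOR_RGB2HSV)
m=(hsv[...,0]>105)&(hsv[...,0]<125)&(hsv[...,1]>120)&(P[...,2]>.24)&(P[...,2]<.32)
m[245:]=0
q=P[m];q=q[abs(q[:,2]-np.median(q[:,2]))<.004]
A=np.c_[q[:,0]-.4088,q[:,1]-.3033,np.ones(len(q))];s=np.linalg.lstsq(A,q[:,2],rcond=None)[0];print(len(q),"tilt deg x,y",np.degrees(s[:2]).round(2),"z at tcp",s[2].round(4))
print(rect(q)); c,S,a=rect(q)
p=np.array([.4088,.3033]);yw=np.radians(-10.4);e=np.array([np.cos(yw),np.sin(yw)]);f=np.array([-e[1],e[0]])
print("along lid-x range",np.percentile((q[:,:2]-p)@e,[.5,99.5]).round(4),"lid-y min",np.percentile((q[:,:2]-p)@f,.3).round(4))
E
```

```text
10982 tilt deg x,y [0.02 0.64] z at tcp 0.2839
(array([403.7, 271. ]), array([42.5, 61.6]), 79.41)
along lid-x range [-0.0293  0.031 ] lid-y min -0.0539
```

```bash
python3 - <<'E'
from h import *
plan([.4063,.2709,.09],-100.4)
E
python3 -m crank '[[[1.31,-0.14,2,0],[1.31,-0.14,4,0],[1.31,-0.14,5.6,0],[1.31,-0.14,5.6,0],[1.31,-0.14,5.6,0],[1.31,-0.14,5.6,0]]]' - 30
python3 - <<'E'
from h import *
plan([.4063,.2709,.085],-100.4)
E
```

```text
rows [ 1.32 -0.14  7.18] -0.04 n 2.9185367284563872
t: 10.9
eef_pos: [0.4068, 0.2728, 0.131]
ee_rot: [-3.14, 0.003, -1.754]
force: [-0.6, 0.4, -1.2]
width: 0.0616
gripper_force: 30.0
rows [0.08 0.01 1.84] -0.02 n 0.7361070074535977
```

```bash
python3 -m crank '[[[0.04,0,0.8,0],[0.04,0,1.6,0],[0.04,0,1.84,0],[0.04,0,1.84,0],[0.04,0,1.84,0]]]'
python3 - <<'E'
from h import *
plan([.4063,.2709,.074],-100.4)
E
python3 -m crank '[[[0,0,0,0],[0,0,0,0]]]'
```

```text
t: 11.52
eef_pos: [0.4062, 0.2714, 0.084]
ee_rot: [-3.141, 0.001, -1.754]
force: [-0.1, 0.4, -0.6]
width: 0.0616
gripper_force: 30.0
rows [ 0.02 -0.01  0.4 ] -0.02 n 0.16094800275917712
t: 11.78
eef_pos: [0.4059, 0.271, 0.0834]
ee_rot: [-3.141, 0.001, -1.754]
force: [0.3, -0.7, -0.3]
width: 0.0615
gripper_force: 30.0
```

```bash
python3 -m crank '[[[0,0,0.1,0],[0,0,0.2,0],[0,0,0.2,0],[0,0,0.2,0]]]'
python3 -m crank '[[[0,0,0.1,0],[0,0,0.2,0],[0,0,0.2,0],[0,0,0.2,0]]]'
```

```text
t: 12.28
eef_pos: [0.4058, 0.2708, 0.078]
ee_rot: [3.142, -0.0, -1.755]
force: [0.1, 0.3, 0.1]
width: 0.0617
gripper_force: 30.0
t: 12.78
eef_pos: [0.4058, 0.271, 0.0733]
ee_rot: [-3.141, 0.0, -1.754]
force: [-2.4, 0.0, 5.6]
width: 0.0619
gripper_force: 30.0
```

```bash
python3 -m crank '[[[0,0,0.05,0],[0,0,0.08,0],[0,0,0.08,0]]]'
python3 -m crank '[[[0,0,0.05,0],[0,0,0.08,0],[0,0,0.08,0]]]'
```

```text
t: 13.15
eef_pos: [0.4061, 0.2712, 0.0716]
ee_rot: [-3.141, 0.001, -1.754]
force: [-2.3, 1.0, 7.1]
width: 0.0616
gripper_force: 30.0
t: 13.52
eef_pos: [0.4061, 0.2712, 0.0695]
ee_rot: [-3.141, 0.001, -1.754]
force: [-2.2, 0.7, 6.7]
width: 0.062
gripper_force: 30.0
```

```bash
python3 -m crank '[[[0,0,0.05,0],[0,0,0.08,0],[0,0,0.08,0]]]'
python3 -m crank '[[[0,0,0.05,0],[0,0,0.08,0],[0,0,0.08,0]]]'
```

```text
t: 13.9
eef_pos: [0.4061, 0.2712, 0.0689]
ee_rot: [-3.141, 0.001, -1.754]
force: [-9.9, -2.6, 23.6]
width: 0.0618
gripper_force: 30.0
t: 14.28
eef_pos: [0.4061, 0.2713, 0.0686]
ee_rot: [-3.14, 0.002, -1.753]
force: [-16.6, -4.9, 46.9]
width: 0.0617
gripper_force: 30.0
```

```bash
python3 -m crank '[[[0,0,-0.1,0],[0,0,-0.18,0],[0,0,-0.18,0]]]'
python3 -m crank '[[[0,0,0,0],[0,0,0,0],[0,0,0,0],[0,0,0,0],[0,0,-2,0],[-1.6,0,-4,0],[-1.6,0,-6,0],[-1.6,0,-8,0],[-1.6,0,-8,0],[-1.6,0,-8,0],[-1.6,0,-8,0]]]' 0
cat > m2.py <<'E'
from meas import *
import sys
nm=sys.argv[1]; im,P,d=look("wrist"); cv2.imwrite(f"pics/{nm}.png",im[...,::-1])
r=arm.trace("lid_mid","wrist")[0]; m=r["mask"]&(d>0); print("lid",r["score"],r["extent"])
q=P[m&(P[...,2]>.06)]; med=np.median(q[:,2]); t=q[abs(q[:,2]-med)<.004]; print(rect(t), "top z",med)
c=t.mean(0);A=np.c_[t[:,:2]-c[:2],np.ones(len(t))];s=np.linalg.lstsq(A,t[:,2],rcond=None)[0];print("tilt",np.degrees(s[:2]).round(2))
b=P[~m&(P[...,2]>.03)&(P[...,2]<.045)&(abs(P[...,0]-c[0])<.07)&(abs(P[...,1]-c[1])<.1)]; print("bed",len(b),np.median(b[:,2]) if len(b) else '')
for x in arm.trace("rack_mid","wrist")[:1]: print("rack",x["score"],x["extent"])
E
python3 m2.py w5
```

```text
t: 14.65
eef_pos: [0.4053, 0.2701, 0.0689]
ee_rot: [3.141, -0.002, -1.755]
force: [-1.3, 0.0, -1.8]
width: 0.0618
gripper_force: 30.0
t: 16.02
eef_pos: [0.4126, 0.3095, 0.2682]
ee_rot: [3.141, -0.002, -1.755]
force: [-0.7, 0.3, -0.2]
width: 0.0877
gripper_force: 0.0
lid 0.71 [250.4, 101.1, 57.0, 97.8]
(array([406.4, 270.5]), array([ 61.5, 109.8]), -11.15) top z 0.08341168941171326
tilt [0.02 0.14]
bed 13312 0.0405469126980932
```

View pics/w5.png

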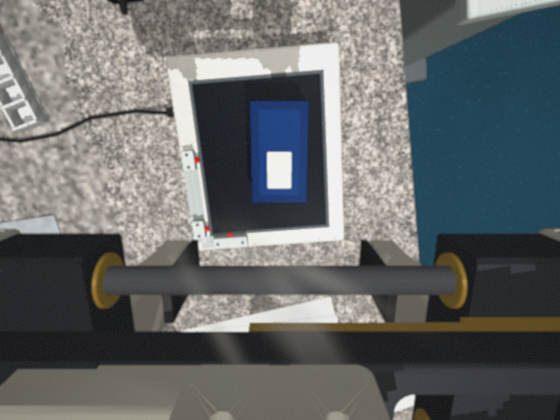

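The lid's top is 42.9 mm above the bed and its tilt is about 0.1°, so it is fully home. Next I grip the closed rack low, across its middle.

```bash
python3 - <<'E'
from h import *
plan([.4064,.2705,.10],-100.9); plan([.4064,.2705,.046],-100.9)
E
```

```text
rows [ 1.58 -0.04  6.75] 0.07 n 2.7717245514767264
rows [ 1.58 -0.04  8.91] 0.07 n 3.6180559935423746
```

```bash
python3 -m crank '[[[1,-0.04,2,0.07],[1.58,-0.04,4,0.07],[1.58,-0.04,6,0.07],[1.58,-0.04,7,0.07],[1.58,-0.04,7.6,0.07],[1.58,-0.04,8.2,0.07],[1.58,-0.04,8.85,0.07],[1.58,-0.04,8.85,0.07],[1.58,-0.04,8.85,0.07]]]' 0 35
python3 -m crank '[[[0,0,0,0],[0,0,0,0],[0,0,0,0],[0,0,0,0],[0,0,0,0],[0,0,0,0]]]' 1 35
```

```text
t: 17.3
eef_pos: [0.407, 0.2712, 0.0486]
ee_rot: [-3.141, -0.0, -1.76]
force: [0.3, 0.5, -0.5]
width: 0.0881
gripper_force: 0.0
t: 18.05
eef_pos: [0.4067, 0.2712, 0.0486]
ee_rot: [3.142, 0.0, -1.761]
force: [-3.6, 0.0, 5.9]
width: 0.0621
gripper_force: 35.0
```

```bash
python3 - <<'E'
from h import *
p,R=pose(); print(p)
ex=np.array([np.cos(np.radians(6.2)),-np.sin(np.radians(6.2)),0]);ey=np.array([-ex[1],ex[0],0])
h=np.array([.4818,.3119,p[2]])
for bx,by in((20,20),(7,7),(5,5),(0,0),(-1,-1)): plan(h-bx/1000*ex-by/1000*ey,-96.2)
E
```

```text
[0.40672971 0.27118534 0.04858799]
rows [-1.3  -1.91  0.  ] -0.94 n 0.9247540535781887
rows [-1.86 -2.39  0.  ] -0.94 n 1.2109134559356813
rows [-1.95 -2.46  0.  ] -0.94 n 1.2552661638465012
rows [-2.17 -2.64  0.  ] -0.94 n 1.3664067853049662
rows [-2.21 -2.68  0.  ] -0.94 n 1.3886736027927373
```

```bash
python3 -m crank '[[[-0.2,-0.3,0,-0.1],[-0.5,-0.7,0,-0.3],[-0.8,-1.1,0,-0.5],[-1.1,-1.5,0,-0.7],[-1.4,-1.9,0,-0.94],[-1.65,-2.2,0,-0.94],[-1.84,-2.37,0,-0.94],[-1.84,-2.37,0,-0.94],[-1.84,-2.37,0,-0.94]]]'
python3 - <<'E'
from meas import *
im,P,d=look("wrist"); cv2.imwrite("pics/w6.png",im[...,::-1])
p,R=pose()
ex=np.array([np.cos(np.radians(6.2)),-np.sin(np.radians(6.2)),0]);ey=np.array([-ex[1],ex[0],0])
h=np.array([.4818,.3119,p[2]]); print("left mm",(h-p)@ex*1000,(h-p)@ey*1000)
for bx,by in((0,5),(0,7),(0,0)): plan(h-bx/1000*ex-by/1000*ey,-96.2)
E
```

```text
t: 19.18
eef_pos: [0.4741, 0.3047, 0.0486]
ee_rot: [-3.141, -0.0, -1.678]
force: [0.9, -3.5, 4.9]
width: 0.0618
gripper_force: 35.0
left mm 6.861871555004683 7.9214970228284125
rows [-0.12 -0.27  0.  ] 0.01 n 0.11932656485248812
rows [-0.04 -0.27  0.  ] 0.01 n 0.11077552133986464
rows [-0.32 -0.27  0.  ] 0.01 n 0.1676838139414052
```

View pics/w6.png

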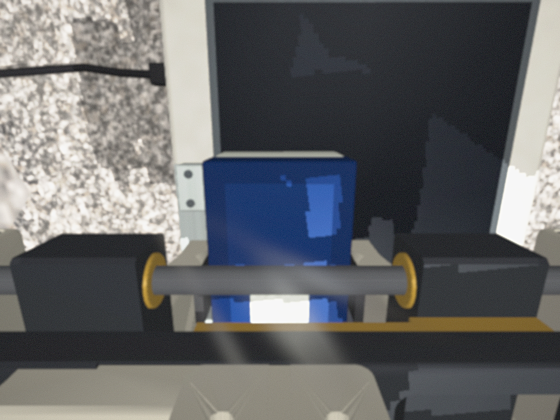

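The rack is square and just short of the back fence, whose right piece shows at (190,200). I'll push in slowly and watch the force.

```bash
python3 -m crank '[[[-0.05,-0.05,0,0],[-0.1,-0.1,0,0],[-0.15,-0.15,0,0],[-0.2,-0.2,0,0],[-0.2,-0.2,0,0],[-0.2,-0.2,0,0]]]'
python3 -m crank '[[[-0.04,-0.04,0,0],[-0.08,-0.08,0,0],[-0.08,-0.08,0,0],[-0.08,-0.08,0,0]]]'
```

```text
t: 19.98
eef_pos: [0.4774, 0.3074, 0.0486]
ee_rot: [3.139, -0.004, -1.679]
force: [-9.8, -7.2, 15.6]
width: 0.062
gripper_force: 35.0
t: 20.48
eef_pos: [0.4784, 0.3081, 0.0486]
ee_rot: [3.137, -0.005, -1.679]
force: [-14.5, -9.6, 21.6]
width: 0.0621
gripper_force: 35.0
```

```bash
python3 -m crank '[[[0,0,-0.02,0],[0,0,-0.04,0],[0,0,-0.04,0]]]'
python3 -m crank '[[[-0.04,-0.04,0,0],[-0.08,-0.08,0,0],[-0.08,-0.08,0,0],[-0.08,-0.08,0,0]]]'
```

```text
t: 20.85
eef_pos: [0.4784, 0.3082, 0.0486]
ee_rot: [3.137, -0.006, -1.68]
force: [-11.4, -7.2, 12.1]
width: 0.0619
gripper_force: 35.0
t: 21.35
eef_pos: [0.4801, 0.3092, 0.0487]
ee_rot: [3.136, -0.007, -1.68]
force: [-13.6, -10.4, 13.5]
width: 0.0621
gripper_force: 35.0
```

```bash
python3 -m crank '[[[-0.04,-0.04,-0.01,0],[-0.08,-0.08,-0.02,0],[-0.08,-0.08,-0.02,0],[-0.08,-0.08,-0.02,0]]]'
python3 -m crank '[[[-0.04,-0.04,-0.01,0],[-0.08,-0.08,-0.02,0],[-0.08,-0.08,-0.02,0],[-0.08,-0.08,-0.02,0]]]'
cat > fin.py <<'E'
from meas import *
import sys
im,P,d=look("wrist"); cv2.imwrite(f"pics/{sys.argv[1]}.png",im[...,::-1]); p,R=pose()
F=np.array(arm.get_state()["force"])
ex=np.array([np.cos(np.radians(6.2)),-np.sin(np.radians(6.2)),0]);ey=np.array([-ex[1],ex[0],0])
h=np.array([.4818,.3119,p[2]]); print("left mm",(h-p)@ex*1000,(h-p)@ey*1000,"F",F@ex,F@ey,F[2])
hsv=cv2.cvtColor(im,cv2.COLOR_RGB2HSV)
m=(hsv[...,0]>105)&(hsv[...,0]<125)&(hsv[...,1]>120)&(P[...,2]>.06)&(P[...,2]<.1); m[240:]=0
q=P[m];q=q[abs(q[:,2]-np.median(q[:,2]))<.003]
A=np.c_[(q-p)@ex,(q-p)@ey,np.ones(len(q))];s=np.linalg.lstsq(A,q[:,2],rcond=None)[0];print("tilt",np.degrees(s[:2]).round(2),"top",np.median(q[:,2]).round(4),"visible rect",rect(q))
b=P[:235][(P[:235,:,2]>.03)&(P[:235,:,2]<.045)&(P[:235,:,0]<.5)&(P[:235,:,0]>.4)];print("bed",np.median(b[:,2]).round(4))
A=np.c_[(b-p)@ex,(b-p)@ey,np.ones(len(b))];print("bed tilt",np.degrees(np.linalg.lstsq(A,b[:,2],rcond=None)[0][:2]).round(2))
E
python3 fin.py w7
```

```text
t: 21.85
eef_pos: [0.4817, 0.3104, 0.0487]
ee_rot: [3.135, -0.008, -1.68]
force: [-14.2, -11.2, 13.8]
width: 0.0619
gripper_force: 35.0
t: 22.35
eef_pos: [0.4819, 0.3105, 0.0487]
ee_rot: [3.132, -0.011, -1.68]
force: [-21.1, -13.2, 17.1]
width: 0.0617
gripper_force: 35.0
left mm -0.29138281537725963 1.4178512297692414 F -19.825704646830804 -14.363174125171824 18.328336770588248
tilt [-0.36  0.64] top 0.0836 visible rect (array([478.4, 272.2]), array([34. , 61.4]), 83.56)
bed 0.0407
bed tilt [0.   0.08]
```

```bash
python3 -m crank '[[[-0.04,0.02,0,0],[-0.08,0.03,0,0],[-0.08,0.03,0,0],[-0.08,0.03,0,0]]]'
python3 -m crank '[[[-0.04,0,0,0],[-0.08,0,0,0],[-0.08,0,0,0],[-0.08,0,0,0]]]'
python3 fin.py w8
```

```text
t: 22.9
eef_pos: [0.4819, 0.3115, 0.0487]
ee_rot: [3.132, -0.013, -1.681]
force: [-16.2, -17.3, 17.7]
width: 0.0618
gripper_force: 35.0
t: 23.4
eef_pos: [0.482, 0.3127, 0.0486]
ee_rot: [3.132, -0.014, -1.681]
force: [-15.9, -19.1, 18.3]
width: 0.0617
gripper_force: 35.0
left mm -0.14877976637903337 -0.8388469583905126 F -13.57726753947196 -21.426823168014522 18.3806567290941
tilt [-0.29  0.53] top 0.0836 visible rect (array([478.4, 274.5]), array([34.3, 61.3]), 83.58)
bed 0.0407
bed tilt [0.01 0.07]
```

```bash
python3 -m crank '[[[-0.04,0,0,0],[-0.08,0,0,0],[-0.08,0,0,0],[-0.08,0,0,0]]]'
python3 fin.py w9
```

```text
t: 23.95
eef_pos: [0.482, 0.3129, 0.0485]
ee_rot: [3.131, -0.017, -1.681]
force: [-14.7, -25.4, 20.2]
width: 0.0621
gripper_force: 35.0
left mm -0.08482432342647789 -0.9751448353641399 F -11.841670645763283 -26.76544387806911 20.868413143554402
tilt [-0.3   0.49] top 0.0836 visible rect (array([478.4, 274.7]), array([34.3, 61.3]), 83.63)
bed 0.0407
bed tilt [-0.01  0.05]
```

```bash
python3 -m crank '[[[0.02,-0.03,0,0],[0.04,-0.06,0,0],[0.04,-0.06,0,0],[0.04,-0.06,0,0],[0.04,-0.06,0,0]]]'
python3 fin.py w10; python3 -c "
import cv2;a=cv2.imread('pics/w10.png')[100:270,130:400];cv2.imwrite('pics/w10c.png',cv2.resize(a,None,fx=2.9,fy=2.9))"
```

```text
t: 24.62
eef_pos: [0.4821, 0.3128, 0.0486]
ee_rot: [3.13, -0.016, -1.681]
force: [-22.8, -20.5, 22.7]
width: 0.0618
gripper_force: 35.0
left mm -0.17052422862068153 -0.9400573644234925 F -21.36558949111916 -23.320911514157615 24.44617284405878
tilt [-0.34  0.55] top 0.0836 visible rect (array([478.5, 274.6]), array([34.1, 61.4]), 83.59)
bed 0.0407
bed tilt [0.01 0.07]
```

View pics/w10c.png

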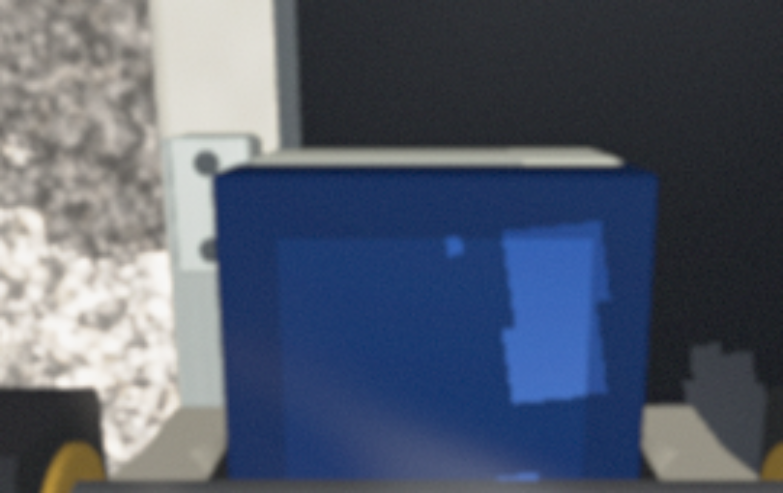

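```bash
python3 -c "
from h import *;print(arm.get_state()['moment'],arm.get_state()['ee_rot'])"
python3 -m crank '[[[0,0,0,-0.03],[0,0,0,-0.06],[0,0,0,-0.06],[0,0,0,-0.06]]]'; python3 -c "
from h import *;print(arm.get_state()['moment'],arm.get_state()['ee_rot'])"
python3 -m crank '[[[0,0,0,-0.03],[0,0,0,-0.06],[0,0,0,-0.06],[0,0,0,-0.06]]]'; python3 -c "
from h import *;print(arm.get_state()['moment'],arm.get_state()['ee_rot'])"; python3 fin.py w11
```

```text
[-7.06159245  8.12528141  0.18472287] [ 3.129785   -0.01581096 -1.6806001 ]
t: 25.18
eef_pos: [0.4822, 0.3129, 0.0485]
ee_rot: [3.13, -0.016, -1.676]
force: [-22.6, -19.9, 22.9]
width: 0.0619
gripper_force: 35.0
[-6.95465769  7.80302325 -0.17436532] [ 3.12974926 -0.01552208 -1.67609231]
t: 25.68
eef_pos: [0.4822, 0.3129, 0.0484]
ee_rot: [3.13, -0.015, -1.672]
force: [-21.9, -19.2, 22.1]
width: 0.0617
gripper_force: 35.0
[-6.81779281  7.78855895 -0.55732204] [ 3.1295678  -0.0151769  -1.67163296]
left mm -0.26446064029377614 -1.0770815508681195 F -20.20385184849679 -22.376841729259915 22.087673296279448
tilt [-0.23  0.53] top 0.0835 visible rect (array([478.7, 274.6]), array([34.2, 61.6]), 83.92)
bed 0.0407
bed tilt [-0.    0.05]
```

```bash
python3 - <<'E'
from meas import *
def edge(q,e,f,lim,bins=60):
    # extreme along e in bins of f, robust line slope
    a=q@e;b=q@f; xs=[];ys=[]
    for lo in np.linspace(*lim,bins):
        k=(b>=lo)&(b<lo+.004)
        if k.sum()>5: xs.append(lo);ys.append(np.percentile(a[k],98))
    xs,ys=map(np.array,(xs,ys)); w=np.ones(len(xs),bool)
    for _ in range(6):
        c=np.polyfit(xs[w],ys[w],1); r=ys-np.polyval(c,xs); w=abs(r)<2*max(r[w].std(),2e-4)
    return np.degrees(np.arctan(c[0])).round(3),w.sum(),r[w].std().round(5),c[1].round(4)
y=np.radians(-6.2);ex=np.array([np.cos(y),np.sin(y)]);ey=np.array([-ex[1],ex[0]]);c0=np.array([.4299,.2721])
for n in("w1","w2","w4"):
    P=np.load(n+".npz")["P"]; k=(P[...,2]>.034)&(P[...,2]<.045)&(P[...,0]<.56)&(P[...,0]>.3); k[232:]=0
    q=P[k][:,:2]-c0; k2=(abs(q@ex)<.11)&(abs(q@ey)<.13); q=q[k2]
    print(n,"front(-x)",edge(q,-ex,ey,(-.1,.1)),"right(-y)",edge(q,-ey,ex,(-.09,.09)),"back(+x)",edge(q,ex,ey,(-.1,-.02)))
E
```

```text
w1 front(-x) (np.float64(0.621), np.int64(40), np.float64(0.00071), np.float64(0.0959)) right(-y) (np.float64(-0.168), np.int64(53), np.float64(0.00083), np.float64(0.1172)) back(+x) (np.float64(1.313), np.int64(58), np.float64(0.00062), np.float64(0.0973))
w2 front(-x) (np.float64(0.102), np.int64(56), np.float64(0.00066), np.float64(0.0957)) right(-y) (np.float64(-0.326), np.int64(60), np.float64(0.00088), np.float64(0.1161)) back(+x) (np.float64(1.276), np.int64(56), np.float64(0.0005), np.float64(0.0968))
w4 front(-x) (np.float64(-51.208), np.int64(50), np.float64(0.03254), np.float64(0.0074)) right(-y) (np.float64(-0.897), np.int64(53), np.float64(0.00056), np.float64(0.1174)) back(+x) (np.float64(1.062), np.int64(52), np.float64(0.00035), np.float64(0.0961))
```

Vision can't fix the squareness to better than about 0.2°. I'll use contact instead: sweep the turn and watch the z moment. It stays steep while both ends touch the fence and flattens when only one does.

```bash
cat > mz.py <<'E'
from h import *
s=arm.get_state();print("   Mz",round(s['moment'][2],3),"yaw",round(np.degrees(s['ee_rot'][2]),2),"pos",np.round(s['eef_pos'],4)*1000,np.round(s['force'],1))
E
q(){ python3 mz.py; }
python3 -m crank '[[[0,0,0,-0.04],[0,0,0,-0.08],[0,0,0,-0.08]]]' >/dev/null; q
python3 -m crank '[[[0,0,0,-0.04],[0,0,0,-0.08],[0,0,0,-0.08]]]'>/dev/null; q
python3 -m crank '[[[0,0,0,0.04],[0,0,0,0.08],[0,0,0,0.08]]]'>/dev/null; q
python3 -m crank '[[[0,0,0,0.04],[0,0,0,0.08],[0,0,0,0.08]]]'>/dev/null; q
python3 -m crank '[[[0,0,0,0.04],[0,0,0,0.08],[0,0,0,0.08]]]'>/dev/null; q
python3 -m crank '[[[0,0,0,0.04],[0,0,0,0.08],[0,0,0,0.08]]]'>/dev/null; q
python3 -m crank '[[[0,0,0,0.04],[0,0,0,0.08],[0,0,0,0.08]]]'>/dev/null; q
python3 -m crank '[[[0,0,0,0.04],[0,0,0,0.08],[0,0,0,0.08]]]'>/dev/null; q
```

```text
Mz -0.729 yaw -95.4 pos [482.2 313.1  48.3] [-22.4 -18.3  20.3]
   Mz -0.842 yaw -95.03 pos [482.2 313.3  48.2] [-21.3 -18.5  20.6]
   Mz 0.172 yaw -95.31 pos [482.2 313.3  48.2] [-21.5 -17.5  19.4]
   Mz 0.918 yaw -95.61 pos [482.2 313.3  48.2] [-22.4 -18.   19.7]
   Mz 1.165 yaw -95.97 pos [482.1 313.3  48.2] [-22.2 -17.7  19. ]
   Mz 1.466 yaw -96.34 pos [482.1 313.3  48.2] [-22.6 -17.6  19.2]
   Mz 1.692 yaw -96.72 pos [482.  313.2  48.2] [-22.8 -18.2  19.2]
   Mz 1.744 yaw -97.11 pos [481.8 313.1  48.2] [-22.7 -18.4  20.4]
```

```bash
q(){ python3 mz.py; python3 fin.py w_$1 | grep -o 'visible.*\|left.*'; }
q a
python3 -m crank '[[[0,0,0,-0.04],[0,0,0,-0.08],[0,0,0,-0.12]]]'>/dev/null; q b
python3 -m crank '[[[0,0,0,-0.04],[0,0,0,-0.08],[0,0,0,-0.08]]]'>/dev/null; q c
python3 -m crank '[[[0,0,0,-0.04],[0,0,0,-0.08],[0,0,0,-0.08]]]'>/dev/null; q d
```

```text
Mz 1.744 yaw -97.11 pos [481.8 313.1  48.2] [-22.7 -18.4  20.4]
left mm 0.1419791155249583 -1.2169559095599578 F -21.955126399310533 -20.34802766683468 19.577502856840542
visible rect (array([477.5, 274.8]), array([34.5, 61.4]), 82.7)
   Mz 0.354 yaw -96.65 pos [481.9 313.1  48.2] [-22.9 -18.4  19.3]
left mm 0.045600958044262105 -1.2396254706539107 F -20.230244540076875 -20.633062270769546 20.159701260368006
visible rect (array([477.8, 274.8]), array([34.5, 61.5]), 82.99)
   Mz 0.199 yaw -96.29 pos [482.1 313.2  48.2] [-21.6 -18.2  19.4]
left mm -0.21351897164484857 -1.2939739378121426 F -19.200868037620847 -19.7943699490412 20.05258953835149
visible rect (array([478.2, 274.7]), array([34.6, 61.6]), 83.37)
   Mz -0.325 yaw -95.96 pos [482.2 313.3  48.2] [-20.3 -18.   19.1]
left mm -0.2646983234602696 -1.4003263137174191 F -19.176654245004116 -19.247766453734144 19.720694176087054
visible rect (array([478.4, 274.9]), array([34.6, 61.6]), 83.75)
```

```bash
python3 -m crank '[[[0,-0.03,0,0],[0,-0.06,0,0],[0,-0.06,0,0],[0,-0.06,0,0],[0,-0.06,0,0]]]'; python3 mz.py; python3 fin.py w12
python3 -m crank '[[[0,0,0,0],[0,0,0,0],[0,0,0,0],[0,0,0,0]]]'>/dev/null; python3 mz.py
```

```text
t: 30.68
eef_pos: [0.4823, 0.3133, 0.0482]
ee_rot: [3.128, -0.015, -1.675]
force: [-30.4, -15.3, 22.8]
width: 0.062
gripper_force: 35.0
   Mz -0.287 yaw -95.95 pos [482.3 313.3  48.2] [-30.4 -15.3  22.8]
left mm -0.29600235184861157 -1.3843153472626024 F -27.704177799379735 -18.88407681871607 23.58393087917418
tilt [-0.03  0.51] top 0.0834 visible rect (array([478.5, 274.8]), array([34.5, 61.3]), 83.59)
bed 0.0407
bed tilt [0.02 0.08]
   Mz -0.234 yaw -95.95 pos [482.2 313.2  48.2] [-30.1 -15.6  23.2]
```

```bash
python3 -c "
from station import arm
print(arm.job_done())"
```

```text
the job is handed in; nothing more can be done
None
```

The lid is fully home and level on the rack (top 42.9 mm above the bed), and the gripper holds the closed rack in the fence corner; I handed the job in at about 31 s. I inferred that the buttons are fully in and the rack square to about 0.3° from the hard stops and forces at both fences, because the buttons were hidden behind the rack at the end.

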